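# Fetch the square tin from behind the front row and weigh it

## Task

The little square tin in the back row of the steel stand has to go on the kitchen scale, but the row of three tall containers stands in front of it. First clear all three tall ones (bottle, square flask, canister) onto the grey side tray; then, while they wait there, stand the square tin on the middle of the scale's round plate; finally put each tall one back on the very spot of the stand where it stood at the start. Keep everything you carry upright, and leave the two other low things on the stand and the shaker on the tray where they are.

Things in the scene. Friction and masses are not known exactly. Their poses are not given: they have to be found in the camera images.
- stand: Fixed low steel stand, 200 (its x) x 280 (its y) mm, x from the front row to the back row, away from the robot. Origin at its centre on the work surface. Things stand on its board, 30 mm up; lips 13 mm above the board at the sides and back. Front row about 45 mm to -x of the centre, back row 21 mm to +x; three places a row, 85 mm apart. Which thing stands in which place of its row varies.
- tray: Fixed grey plastic side tray, 190 (its x) x 270 (its y) mm outside, walls 5 mm thick and 18 mm high, floor 5 mm above the work surface. Origin at its centre on the work surface.
- scale: Fixed white kitchen scale with a round steel plate, 136 mm in diameter, whose top is 45 mm above the work surface. Origin on the work surface, directly below the centre of the plate. The housing is 200 (its x) x 170 (its y) mm and 34 mm high, its centre 20 mm to -x of the origin; the dark display is at its -x end.
- bottle: Tall amber round bottle with a paper band and a red cap, front row, 0.4 kg. Origin at the centre of its underside, z up. Body 56 mm in diameter up to 92 mm, sloping in to a neck of 26 mm; cap 32 mm in diameter from 127 to 153 mm above the origin (its top): grip it by the cap.
- flask: Tall white flask with a square body and a round red cap, front row, 0.38 kg. Origin at the centre of its underside, z up. Body 52 x 52 mm up to 96 mm, neck 28 mm in diameter, cap 36 mm in diameter from 104 to 132 mm above the origin (its top): grip it by the cap.
- canister: Tall round steel canister with a fixed lid and a black knob, front row, 0.4 kg. Origin at the centre of its underside, z up. Body 63 mm in diameter with the lid's top at 100 mm, then a stem of 14 mm; knob 28 mm in diameter from 108 to 138 mm above the origin (its top): grip it by the knob. The lid does not come off.
- tin: The wanted thing: low square metal tin, 45 x 45 mm, 49 mm high, sharp corners, back row, 0.15 kg. Origin at the centre of its underside, z up, x and y square to its sides.
- roundtin: Low round metal tin, 48 mm in diameter, 49 mm high, back row; to be left alone. Origin at the centre of its underside.
- pot: Small white ceramic pot with a round white lid, 46 mm in diameter, 52 mm high, back row; to be left alone. Origin at the centre of its underside.
- shaker: Small glass shaker with a domed steel top, 35 mm in diameter, 62 mm high, standing somewhere on the tray; to be left alone. Origin at the centre of its underside.

How it is judged (in metres and radians):
On the way, in this order (a step that is already met when the one before it is completed fails the run):
1. all three tall containers (bottle, flask, canister) stand released on the tray, in any order (x of bottle in the frame of tray between -0.09 and 0.09 m and y of bottle in the frame of tray between -0.13 and 0.13 m and z of bottle in the frame of tray between 0 and 0.012 m and angle between each of bottle, flask, canister's own z axis and vertical below 0.1 rad and contact force between the fingers and bottle below 0.3 N and linear speed of each of bottle, flask, canister below 0.03 m/s and x of flask in the frame of tray between -0.09 and 0.09 m and y of flask in the frame of tray between -0.13 and 0.13 m and z of flask in the frame of tray between 0 and 0.012 m and contact force between the fingers and flask below 0.3 N and x of canister in the frame of tray between -0.09 and 0.09 m and y of canister in the frame of tray between -0.13 and 0.13 m and z of canister in the frame of tray between 0 and 0.012 m and contact force between the fingers and canister below 0.3 N), for 0.2 s.
2. the square tin stands released on the middle of the scale's plate, while the three tall containers still stand on the tray (all of step 1 and horizontal distance between tin and scale below 0.015 m and z of tin in the frame of scale between 0.04 and 0.05 m and angle between tin's own z axis and vertical below 0.1 rad and contact force between the fingers and tin below 0.3 N and linear speed of tin below 0.03 m/s), for 0.2 s.
At the end, for the whole second after the job is handed in: The square tin stands upright within 15 mm of the middle of the scale's plate; bottle, flask and canister each stand upright within 15 mm of where they began (any turn); round tin, pot and shaker are within 15 mm of their first places; all released and at rest (horizontal distance between tin and scale below 0.015 m and z of tin in the frame of scale between 0.04 and 0.05 m and angle between each of tin, bottle, flask, canister's own z axis and vertical below 0.1 rad and contact force between the fingers and tin below 0.3 N and linear speed of each of tin, bottle, flask, canister below 0.03 m/s and distance of each of bottle, flask, canister, roundtin, pot, shaker from where it was at the start of the episode below 0.015 m and contact force between the fingers and bottle below 0.3 N and contact force between the fingers and flask below 0.3 N and contact force between the fingers and canister below 0.3 N); the robot touches nothing.
It fails at once if one of the tall containers or the square tin tipped by more than 0.5 rad (angle between any of bottle, flask, canister, tin's own z axis and vertical above 0.5 rad).
It fails at once if the low round tin pushed more than 15 mm from its place or tipped by more than 0.5 rad (distance of roundtin from where it was at the start of the episode above 0.015 m or angle between roundtin's own z axis and vertical above 0.5 rad).
It fails at once if the small white pot pushed more than 15 mm from its place or tipped by more than 0.5 rad (distance of pot from where it was at the start of the episode above 0.015 m or angle between pot's own z axis and vertical above 0.5 rad).
It fails at once if the shaker on the tray pushed more than 15 mm from its place or tipped by more than 0.5 rad (distance of shaker from where it was at the start of the episode above 0.015 m or angle between shaker's own z axis and vertical above 0.5 rad).
It also fails if it takes over 147 s, if anything falls off the work surface, if the arm or the gripper's body presses on something with over 40 N, if the wrist force passes 120 N, or if a joint passes its speed limit or range.

## Robot

A 6-joint arm with a two-finger parallel gripper is mounted at the origin on the work surface. World frame = base frame: x ahead of the robot, y to its left, z up, the work surface at z = 0. Lengths are in mm, angles in rad, forces in N, time in s.
With the tool pointing down it reaches from about 300 to 775 mm from the base axis. Payload 14.6 kg.
Tool frame: the origin (TCP) lies on the centre line of the jaws, within the pads' length; the fingertips stand 19 mm ahead of it and the grasp point (between the pads) is the TCP (bot.tip_reach is the distance from the TCP to the fingertips, in mm); z points along the fingers, y is the line along which they close (so a half turn about z gives the same grasp; the last joint's range is limited). The gripper opens to 85 mm and grips with 20 to 120 N. Pads are 22 mm wide; open, the fingers measure 114 mm over their backs; the gripper's body (76 mm by 85 mm) begins 54 mm behind the grasp point. The pads swing forward as they close: fully open they stand 13 mm farther back than shut.
Start: joints at [-0.067, 0.3, 1.521, -0, 1.321, -0.067], TCP at [549.991, -0.002, 250.281] pointing down, gripper open.
Joint ranges: [-3.03, 3.03], [-0.79, 2.21], [0.23, 2.52], [-1.04, 4.18], [0, 3.07], [-2.55, 2.55]. Speed limits (rad/s): [2.22, 2.22, 2.57, 3.14, 3.14, 3.14].

## Interface

Orientations are given as a unit quaternion [w, x, y, z].
In Python, from rig import bot gives the robot as it stands. Calls block until the motion is done:
- bot.move_to(position, orientation): joint-space move of the TCP to a pose.
- bot.servo_line(position, attitude=None, speed=150, until_force=None): straight line of the TCP; attitude=None keeps the orientation; speed is the mean speed in mm/s. With until_force (N) it stops when the force on the tool has changed by that much, and returns True; else False.
- bot.move_joints(angles): joint-space move.
- bot.move_gripper(opening, grip_force=None): finger opening in mm; grip_force is the grip in N (None keeps the last); returns when the fingers have stopped.
- bot.dwell(seconds).
- bot.ik(position, orientation): joint angles nearest the present ones, or None.
- bot.read_state(): the state.
- bot.read_camera(name): name is "scene" or "side" or "wrist"; returns a dict with "image" (420x560x3 uint8, blue, green, red), "depth" (420x560 float32, mm along the optical axis (not along the pixel's ray), 0 where there is no reading), "fovy" (degrees; the focal length in pixels is half the picture's height over the tangent of half this angle, whatever the lens; pixels are square), "cx", "cy" (the principal point, pixels), "eye" and "attitude" of the camera in the world; the wrist camera has in their place "mount" (4x4, takes a point from camera to tool coordinates, whose origin is the TCP and whose axes are the flange's). Camera axes: x right, y down, z forward; pixel columns grow to the right and rows downward; lengths in mm; the calibration is good to about 2 mm. The wrist camera is an equidistant fisheye: a pixel r from the principal point sees the ray r / f radians off the axis. A picture is of the moment at which its call begins: read the wrist's pose just before it.
A pose or a line that the arm cannot do raises bot.MotionError and nothing moves.
- bot.finish_job(): hands the job in; it is judged then, once.
The state is a dict: "clock": time; "joint_positions": joint angles; "qvel": joint speeds; "effort": joint torques, N m; "ee_pos": TCP position; "tool_rot": TCP orientation; "ft_force": force on the tool from outside, world axes, zero at the start; "moment": the same for the moment, N m; "grip_width": finger opening in mm; "grip_force": force on a finger pad.
Only numpy, scipy, OpenCV 4.12 (cv2) and the standard library are available. Lean on these libraries where they do the work, as an engineer would, in place of code of your own. Each camera call takes 0.05 s, during which the arm holds its last target. There are 200 camera calls.

## Working session

There is one attempt and no reset: what is moved stays moved. The work goes in short steps, each a Python script; the robot and the scene stay as the last script left them, time stands still between calls to the robot, and variables do not carry over. Pictures are saved under pics/ and viewed, at most 14 in all, crops included, and the job is handed in when it is done.

```bash
ls; mkdir -p pics; cat > h.py <<'E'
import numpy as np, cv2
from scipy.spatial.transform import Rotation as R
def rot(q): return R.from_quat([q[1],q[2],q[3],q[0]])
def cloud(c):
    """world points (H,W,3) from depth of a fixed camera"""
    d=c["depth"]; h,w=d.shape; f=h/2/np.tan(np.radians(c["fovy"])/2)
    u,v=np.meshgrid(np.arange(w),np.arange(h))
    p=np.stack([(u-c["cx"])/f*d,(v-c["cy"])/f*d,d],-1)
    a=np.array(c["attitude"]); m=a if a.shape==(3,3) else rot(a).as_matrix()
    P=p@m.T+np.array(c["eye"]); P[d==0]=np.nan
    return P
E
python3 - <<'E'
from rig import bot
import cv2,pickle
s=bot.read_state(); print(s)
for n in("scene","side","wrist"):
    c=bot.read_camera(n); pickle.dump(c,open(n+".pkl","wb")); cv2.imwrite(f"pics/{n}0.png",c["image"])
    print(n,{k:v for k,v in c.items() if k not in("image","depth")},(c["depth"]>0).mean())
E
```

```text
pics
{'clock': 0.0, 'joint_positions': array([-6.66012597e-02,  3.00485759e-01,  1.52160269e+00, -5.16267853e-06,
        1.32070528e+00, -6.66080138e-02]), 'qvel': array([ 0.0019423 ,  0.00048595, -0.00055721, -0.00110162,  0.00076679,
       -0.00031639]), 'effort': array([ 2.33377898e-03, -5.43485534e+01, -3.61782753e+01,  2.82532977e-05,
        4.14875918e-03, -3.55991256e-05]), 'ee_pos': array([5.49779731e+02, 9.93366875e-03, 2.49704122e+02]), 'tool_rot': array([-4.50317336e-04,  7.07103813e-01,  7.07109494e-01, -3.97321348e-04]), 'ft_force': array([ 0.3170266 ,  0.31080474, -0.27491543]), 'moment': array([-0.01632943,  0.01273999,  0.02456976]), 'grip_force': 0.0, 'grip_width': 85.50660027286881}
scene {'fovy': 56.17874838685672, 'cx': 280.2423214920792, 'cy': 209.79667164478238, 'eye': array([1078.12136747, -334.35498429,  733.3202822 ]), 'attitude': array([-0.33001255,  0.79758323,  0.46588443, -0.19469055])} 0.9959948979591837
side {'fovy': 45.02071906751613, 'cx': 284.08976989395245, 'cy': 204.6390803227899, 'eye': array([ 405.23886527, -858.791231  ,  898.5552535 ]), 'attitude': array([-0.39264124,  0.91864491, -0.03734626,  0.02301408])} 0.9958971088435374
wrist {'fovy': 65.70646984690485, 'cx': 282.2471123031249, 'cy': 212.34056039428015, 'mount': array([[ 1.17594580e-03, -9.60304252e-01, -2.78952257e-01,
         7.16929742e+01],
       [ 9.99999099e-01,  1.30968235e-03, -2.93056570e-04,
         6.33613155e-02],
       [ 6.46762319e-04, -2.78951661e-01,  9.60304927e-01,
        -1.23265479e+02],
       [ 0.00000000e+00,  0.00000000e+00,  0.00000000e+00,
         1.00000000e+00]])} 0.9921938775510204
```

View pics/scene0.png

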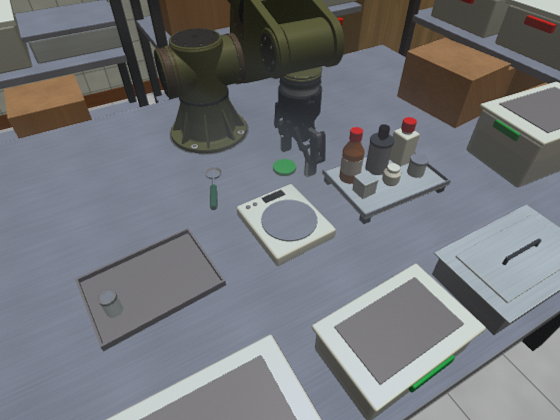

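View pics/side0.png

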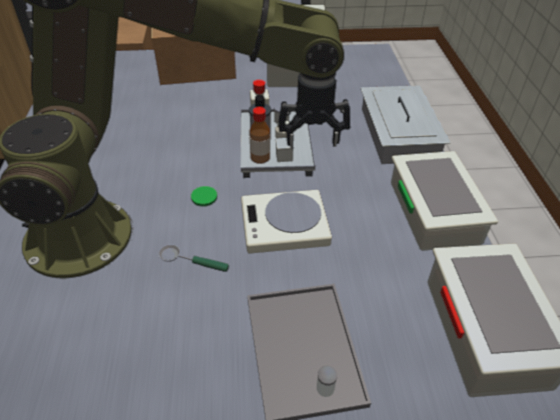

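View pics/wrist0.png

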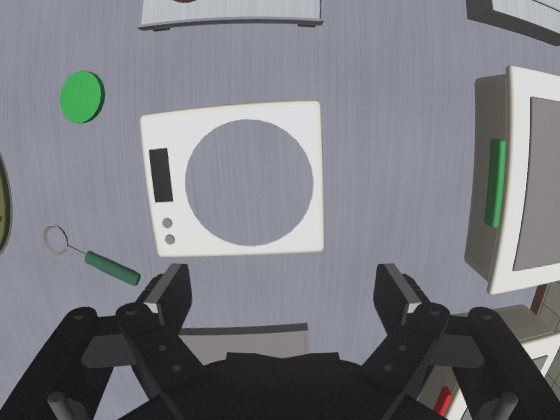

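The scene view shows the stand at about (385,180). The caps are at (356,133) bottle, (384,131) canister and (408,125) flask, and the back row is tin (365,186), pot (393,174) and round tin (418,167). The scale plate is at (290,220), the tray at (150,283) and the shaker at (110,303). The side view shows the same layout; the wrist view is over the scale.

```bash
python3 - <<'E'
import pickle,numpy as np,cv2
from h import *
def circ(P):
    A=np.c_[2*P[:,:2],np.ones(len(P))]; s=np.linalg.lstsq(A,(P[:,:2]**2).sum(1),rcond=None)[0]
    return s[:2].round(1), np.sqrt(s[2]+s[0]**2+s[1]**2).round(1)
for n in("scene","side"):
    c=pickle.load(open(n+".pkl","rb")); W=cloud(c); hsv=cv2.cvtColor(c["image"],cv2.COLOR_BGR2HSV)
    np.save(n+"_W.npy",W)
    def box(name,m):
        m=m&~np.isnan(W[...,0]); k,l,st,_=cv2.connectedComponentsWithStats(m.astype(np.uint8))
        for i in range(1,k):
            if st[i,4]<25: continue
            P=W[l==i]; 
            print(n,name,st[i].tolist(),"lo",np.percentile(P,1,0).round(0),"hi",np.percentile(P,99,0).round(0),"med",np.median(P,0).round(1),"circ",circ(P))
    X,Y,Z=np.moveaxis(W,-1,0)
    std=(X>380)&(X<800)&(Y>100)&(Y<480)
    box("caps",std&(hsv[...,0]<8)&(hsv[...,1]>180)&(hsv[...,2]>90)&(Z>130))
    box("low",std&(Z>76)&(Z<86))
    box("board",std&(Z>26)&(Z<34))
    box("tray",(X>200)&(X<750)&(Y<-100)&(Y>-520)&(Z>3)&(Z<25)&(hsv[...,1]<60))
    box("shaker",(X>200)&(X<750)&(Y<-100)&(Y>-520)&(Z>30)&(Z<75))
    box("plate",(X>380)&(X<750)&(abs(Y)<160)&(Z>41)&(Z<49))
    box("hous",(X>380)&(X<750)&(abs(Y)<160)&(Z>31)&(Z<38))
    box("knob",std&(Z>140)&(Z<172)&(hsv[...,2]<80)&(hsv[...,1]<90)&(X<620))
E
```

```text
scene caps [404, 118, 12, 6, 60] lo [442. 390. 162.] hi [472. 420. 167.] med [457.5 405.  164.5] circ (array([457. , 405.1]), np.float64(11.3))
scene caps [351, 128, 11, 5, 46] lo [437. 221. 184.] hi [460. 246. 188.] med [447.6 233.8 185.3] circ (array([448.6, 233.4]), np.float64(9.0))
scene low [393, 145, 24, 10, 72] lo [442. 380.  76.] hi [483. 432.  86.] med [478.3 386.   81.8] circ (array([458.5, 406.9]), np.float64(26.8))
scene low [368, 153, 22, 10, 66] lo [440. 291.  76.] hi [484. 338.  86.] med [472.7 303.4  81.4] circ (array([452.4, 322.7]), np.float64(29.4))
scene low [410, 153, 19, 13, 177] lo [500. 383.  76.] hi [543. 429.  83.] med [522.7 404.9  81. ] circ (array([521.4, 406. ]), np.float64(17.9))
scene low [341, 162, 21, 10, 68] lo [434. 205.  76.] hi [476. 248.  86.] med [467.9 216.6  81.2] circ (array([447.5, 234.6]), np.float64(27.2))
scene low [387, 163, 14, 11, 107] lo [502. 303.  76.] hi [534. 335.  86.] med [519.4 316.5  83.6] circ (array([517.6, 318.7]), np.float64(12.9))
scene low [354, 170, 25, 17, 231] lo [490. 210.  77.] hi [536. 255.  84.] med [515.7 231.1 
[... 11250 characters left out ...]
    3.] hi [ 297. -417.    5.] med [ 288.5 -424.7    3.7] circ (array([ 283.4, -422.4]), np.float64(9.9))
side shaker [318, 365, 20, 26, 415] lo [ 514. -441.   30.] hi [ 547. -410.   70.] med [ 529.6 -432.    61.6] circ (array([ 530.7, -426.7]), np.float64(12.9))
side plate [266, 192, 56, 41, 1670] lo [450. -60.  42.] hi [577.  69.  49.] med [513.9   0.6  46.3] circ (array([513.6,   3.7]), np.float64(48.5))
side hous [242, 190, 90, 57, 2053] lo [394. -83.  31.] hi [592.  87.  38.] med [451.2 -35.3  35.3] circ (array([497.5,   5.9]), np.float64(90.2))
side knob [255, 94, 11, 13, 102] lo [439. 307. 145.] hi [463. 335. 171.] med [451.8 315.4 162.8] circ (array([452. , 320.5]), np.float64(10.8))
```

```bash
cat >> h.py <<'E'
Q=np.array([0,2**-.5,2**-.5,0])   # pointing down, jaws closing along world x
def qyaw(a):  # jaws turned by a about world z
    x,y,z,w=(R.from_euler('z',a)*rot(Q)).as_quat(); return np.array([w,x,y,z])
def wcloud(bot):
    s=bot.read_state(); c=bot.read_camera("wrist"); d=c["depth"]; h,w=d.shape
    f=h/2/np.tan(np.radians(c["fovy"])/2)
    u,v=np.meshgrid(np.arange(w)-c["cx"],np.arange(h)-c["cy"]); r=np.hypot(u,v)+1e-9; t=np.tan(r/f)
    p=np.stack([u/r*t*d,v/r*t*d,d,np.ones_like(d)],-1)@np.array(c["mount"]).T
    P=p[...,:3]@rot(s["tool_rot"]).as_matrix().T+s["ee_pos"]; P[d==0]=np.nan
    return c,P
def tops(P,lo,hi,reg,amin=40):
    """components of the height band in region (x0,x1,y0,y1): enclosing circle + min-area rect of the top"""
    X,Y,Z=np.moveaxis(P,-1,0); m=(Z>lo)&(Z<hi)&(X>reg[0])&(X<reg[1])&(Y>reg[2])&(Y<reg[3])
    k,l,st,_=cv2.connectedComponentsWithStats(m.astype(np.uint8)); out=[]
    for i in range(1,k):
        if st[i,4]<amin: continue
        q=P[l==i]; xy=q[:,:2].astype(np.float32); c,r=cv2.minEnclosingCircle(xy); re=cv2.minAreaRect(xy)
        out.append((np.round(c,1).tolist(),round(2*r,1),np.round(re[0],1).tolist(),np.round(re[1],1).tolist(),round(re[2],1),float(np.median(q[:,2]).round(1)),int(st[i,4])))
    return out
E
python3 - <<'E'
from rig import bot
from h import *
bot.move_to([440,280,330],Q)
c,P=wcloud(bot); cv2.imwrite("pics/w1.png",c["image"])
reg=(400,600,180,460)
for lo,hi in((178,190),(164.5,172),(157,166),(74,88)):
    print(lo,hi,*tops(P,lo,hi,reg),sep="\n  ")
bot.move_to([490,-300,330],Q)
c,P=wcloud(bot); cv2.imwrite("pics/w2.png",c["image"])
X,Y,Z=np.moveaxis(P,-1,0)
print("tray",*tops(P,13,23,(370,630,-520,-150)),"shaker",*tops(P,50,75,(370,630,-520,-150)),sep="\n ")
m=(Z>2)&(Z<9)&(X>400)&(X<600);print(bot.read_state()["clock"])
E
```

```text
178
  190
  ([446.9, 236.6], 31.8, [446.7, 237.1], [31.0, 30.5], 27.2, 182.6, 893)
164.5
  172
  ([451.9, 324.3], 27.7, [452.0, 324.2], [26.4, 26.4], 45.3, 167.5, 722)
  ([446.2, 242.4], 29.2, [445.8, 247.3], [29.2, 9.8], 5.0, 168.3, 84)
157
  166
  ([454.6, 408.8], 36.2, [454.7, 408.5], [34.8, 34.5], 89.9, 161.6, 1196)
  ([446.8, 242.5], 28.7, [446.9, 247.3], [9.7, 28.7], 89.4, 162.3, 67)
74
  88
  ([519.6, 408.7], 48.5, [519.7, 408.5], [46.6, 46.7], 74.2, 78.5, 1249)
  ([515.6, 321.5], 34.0, [515.8, 321.3], [32.5, 32.8], 1.8, 81.5, 639)
  ([446.5, 248.0], 51.5, [446.2, 256.4], [51.5, 16.9], 1.9, 81.2, 109)
  ([511.8, 234.7], 60.9, [511.7, 234.7], [45.7, 45.4], 2.1, 78.7, 1264)
tray
 ([500.9, -338.1], 328.3, [500.6, -338.2], [191.1, 271.5], 4.9, 17.5, 2469)
 ([529.7, -419.4], 31.6, [527.7, -414.2], [31.6, 11.2], 21.4, 17.8, 58)
 shaker
 ([530.9, -423.6], 35.6, [530.9, -423.2], [32.7, 34.5], 1.7, 62.7, 510)
3.525
```

View pics/w1.png

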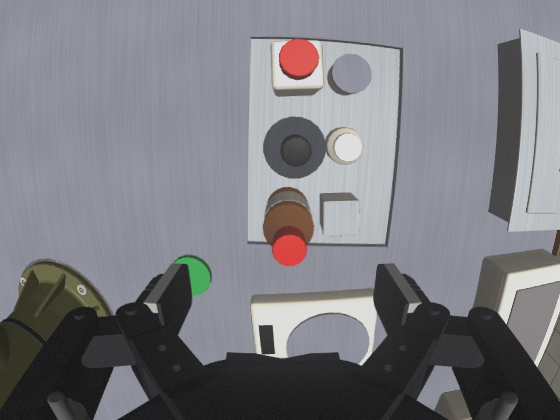

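View pics/w2.png

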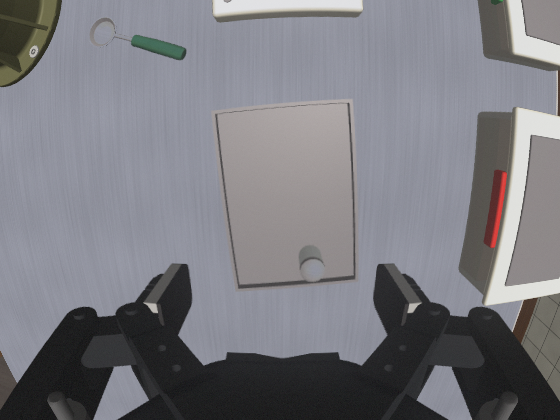

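w1 shows the bottle cap at (289,249), knob (296,150), flask cap (298,58) and tin (340,215). w2 shows the tray from (225,102) to (355,287) with the shaker at (312,265). Measured sizes and heights match the given ones, so I'll move the bottle first and check it.

```bash
cat >> h.py <<'E'
def carry(bot,src,dst,zg,drop,opening=60,force=50,lift=90,a0=0,a1=0,hop=None,seat=True):
    """pick at src (x,y) with TCP height zg, set down at dst, drop lower"""
    q0,q1=qyaw(a0),qyaw(a1); hi=zg+lift; x,y=src; X,Y=dst
    bot.move_gripper(opening,force); bot.move_to([x,y,hi],q0)
    bot.servo_line([x,y,zg],speed=100)
    bot.move_gripper(0,force); s=bot.read_state(); print("grip",s["grip_width"],s["grip_force"],s["ee_pos"].round(1))
    bot.servo_line([x,y,zg+15],speed=40); bot.servo_line([x,y,hi],speed=120)
    bot.move_to([X,Y,hi],q1); s=bot.read_state(); print("carried",s["grip_width"],s["ft_force"].round(1))
    zt=zg-drop
    bot.servo_line([X,Y,zt+12],speed=110); bot.dwell(.2)
    hit=bot.servo_line([X,Y,zt-2.5],speed=15,until_force=3)
    s=bot.read_state(); print("down",hit,s["ee_pos"].round(1),"target z",zt)
    bot.move_gripper(opening); bot.dwell(.2)
    bot.servo_line([X,Y,hi],speed=120); print("clock",bot.read_state()["clock"])
E
python3 - <<'E'
from rig import bot
from h import *
carry(bot,(446.9,235.6),(462,-405),170,25)
c,P=wcloud(bot); cv2.imwrite("pics/w3.png",c["image"])
c=bot.read_camera("side"); cv2.imwrite("pics/s3.png",c["image"])
print(tops(P,140,170,(400,600,-480,-200)),tops(cloud(c),150,162,(400,600,-480,-200),10))
E
```

```text
grip 30.47750597717674 49.372588992118835 [447.1 235.7 170.6]
carried 30.7775153360883 [ 0.2  0.3 -5.1]
down True [ 461.9 -405.   145.7] target z 145
clock 14.575
[([461.6, -404.1], 31.9, [461.5, -403.9], [30.8, 31.4], 43.2, 157.5, 1557)] [([461.4, -404.8], 32.5, [460.9, -405.1], [31.6, 30.0], 85.5, 158.9, 288)]
```

View pics/s3.png

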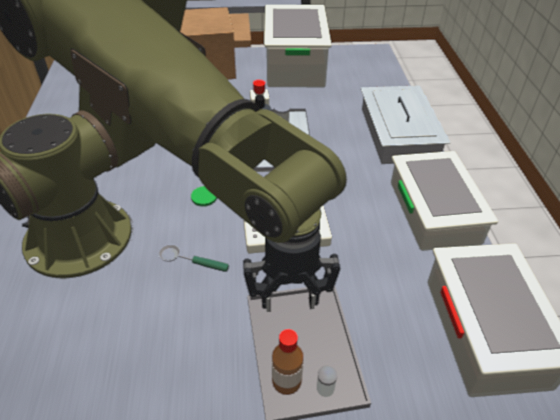

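s3 shows the bottle upright on the tray, cap at (288,338), clear of the shaker at (327,373). Next are the canister and flask.

```bash
python3 - <<'E'
from rig import bot
from h import *
carry(bot,(451.9,323.3),(490,-330),156,25)
carry(bot,(454.6,407.8),(492,-248),151,25)
bot.move_to([490,-300,330],Q)
c,P=wcloud(bot); cv2.imwrite("pics/w4.png",c["image"])
reg=(400,600,-480,-200)
for b in((152,165),(138,147),(130,140),(50,75)): print(b,*tops(P,*b,reg),sep="\n ")
bot.move_to([480,-75,330],Q)
c,P=wcloud(bot); cv2.imwrite("pics/w5.png",c["image"])
print("plate",*tops(P,40,49,(400,620,-120,120)),"hous",*tops(P,31,38,(370,650,-120,120)),sep="\n ")
bot.move_to([480,180,330],Q)
c,P=wcloud(bot); cv2.imwrite("pics/w6.png",c["image"])
print("low",*tops(P,74,88,(400,600,180,460)),bot.read_state()["clock"],sep="\n ")
E
```

```text
grip 26.625426673412715 49.261146783828735 [452.1 323.4 156.6]
carried 26.693610509357416 [ 0.2  0.4 -3.3]
down True [ 490.  -330.   131.6] target z 131
clock 26.275
grip 34.556511168024215 50.00416338443756 [454.9 408.  151.8]
carried 34.677650255600426 [ 0.4  0.9 -3.5]
down True [ 492.  -248.   126.8] target z 126
clock 37.8167
(152, 165)
 ([461.4, -403.8], 31.6, [461.7, -403.6], [30.3, 30.6], 89.7, 157.6, 640)
(138, 147)
 ([490.5, -328.8], 27.7, [490.6, -328.8], [26.2, 26.4], 89.5, 142.5, 565)
 ([461.8, -399.6], 29.7, [462.5, -394.0], [11.4, 29.7], 83.6, 142.6, 109)
(130, 140)
 ([492.3, -247.0], 36.1, [491.9, -246.8], [35.4, 34.1], 89.4, 136.6, 1024)
 ([490.5, -323.3], 24.5, [490.6, -319.5], [7.7, 24.5], 87.8, 135.3, 67)
 ([461.9, -398.5], 29.1, [462.6, -393.3], [10.6, 29.1], 82.9, 136.8, 75)
(50, 75)
 ([490.5, -314.9], 52.2, [490.6, -307.2], [15.4, 52.2], 89.3, 62.7, 143)
 ([462.2, -396.2], 54.8, [463.6, -386.1], [20.5, 54.8], 82.2, 63.3, 282)
 ([531.0, -423.7], 35.9, [531.4, -423.4], [32.9, 35.2], 0.9, 62.5, 520)
plate
 ([513.3, 6.1], 136.6, [513.5, 5.9], [134.1, 134.7], 85.1, 44.6, 8949)
 hous
 ([493.0, 5.1], 252.6, [493.4, 5.1], [197.9, 168.4], 2.9, 33.6, 9940)
low
 ([519.8, 396.9], 40.6, [520.2, 390.8], [40.6, 13.3], 3.3, 78.3, 287)
 ([515.5, 321.0], 34.0, [515.5, 320.8], [33.0, 32.1], 0.7, 81.5, 667)
 ([512.2, 234.7], 60.6, [512.1, 234.3], [44.3, 45.5], 1.6, 78.6, 1494)
 40.3583
```

View pics/w4.png

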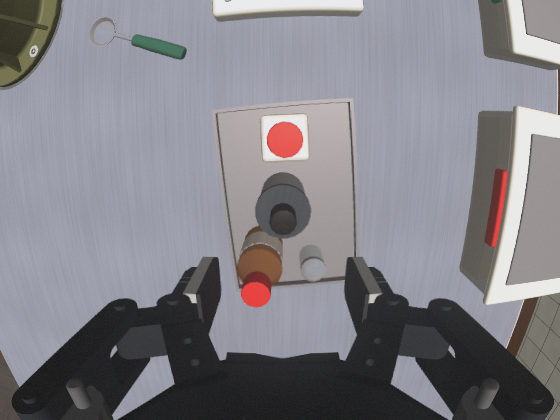

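w4 shows the flask cap (285,139), knob (283,219) and bottle cap (256,292) all standing on the tray, with the shaker unmoved. Now the tin.

```bash
python3 - <<'E'
from rig import bot
from h import *
carry(bot,(512.1,233.5),(513.4,5.0),60,-15,opening=68,force=40,a0=.03,a1=.03)
bot.move_to([480,-75,330],Q)
c,P=wcloud(bot); cv2.imwrite("pics/w7.png",c["image"])
print("tin",*tops(P,85,100,(400,620,-120,120)),"plate",*tops(P,42,48,(400,620,-120,120)),bot.read_state()["clock"],sep="\n ")
E
```

```text
grip 43.89480732413803 40.57316601276398 [512.3 233.6  60.7]
carried 44.71166167960228 [-0.6  1.  -1.4]
down True [513.3   5.   75.7] target z 75
clock 47.9667
tin
 ([513.1, 6.0], 60.8, [512.6, 5.8], [45.2, 44.6], 1.2, 93.6, 1661)
 plate
 ([513.3, 5.8], 136.3, [513.7, 6.0], [134.8, 134.3], 89.7, 44.6, 7319)
 48.8333
```

View pics/w7.png

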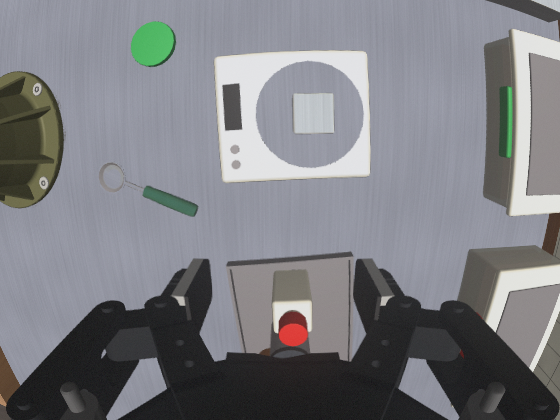

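w7 shows the tin centred on the plate at (313,114). Now I'll return the three tall ones, carrying them high over the tin.

```bash
python3 - <<'E'
from rig import bot
from h import *
carry(bot,(492,-248),(454.6,407.8),126,-25,lift=150)
carry(bot,(490,-330),(451.9,323.3),131,-25,lift=150)
carry(bot,(462,-405),(446.9,235.6),145,-25,lift=150)
bot.move_to([440,280,330],Q)
c,P=wcloud(bot); cv2.imwrite("pics/w8.png",c["image"])
for lo,hi in((178,190),(164.5,172),(157,166),(74,88)):
    print(lo,hi,*tops(P,lo,hi,(400,600,180,460)),sep="\n  ")
bot.move_to([480,-75,330],Q)
c,P=wcloud(bot); c=bot.read_camera("scene"); cv2.imwrite("pics/sc9.png",c["image"])
print("tin",*tops(P,85,100,(400,620,-120,120)),"shaker",*tops(cloud(c),50,75,(370,630,-520,-150)),bot.read_state()["clock"],sep="\n ")
E
```

```text
grip 34.44989366022309 50.52290081977844 [ 492.2 -248.1  126.6]
carried 34.84009588428348 [-0.2 -0.3 -3.5]
down True [454.5 407.8 151.6] target z 151
clock 59.8333
grip 26.834065378542167 49.40159797668457 [ 490.1 -330.1  131.4]
carried 26.181081158262206 [-0.3 -0.5 -3.2]
down True [451.8 323.3 156.4] target z 156
clock 72.75
grip 30.663847507549587 49.35851991176605 [ 462.1 -405.2  145.5]
carried 30.79102782821989 [ 0.4  0.7 -4. ]
down True [446.8 235.6 170.4] target z 170
clock 85.5333
178
  190
  ([446.3, 236.4], 32.3, [446.4, 237.0], [30.8, 31.0], 53.0, 182.6, 883)
164.5
  172
  ([451.5, 324.3], 27.2, [451.4, 324.3], [25.7, 26.8], 0.9, 167.5, 717)
  ([445.7, 242.6], 29.1, [445.2, 247.5], [29.1, 9.8], 5.7, 168.4, 78)
157
  166
  ([454.1, 408.5], 36.0, [453.9, 408.2], [34.6, 35.4], 20.5, 161.6, 1195)
  ([445.8, 243.9], 27.9, [445.5, 248.1], [27.9, 8.7], 4.7, 162.6, 71)
74
  88
  ([519.6, 408.3], 47.9, [519.7, 408.5], [46.0, 46.7], 72.4, 78.5, 1242)
  ([515.7, 321.7], 34.0, [515.3, 321.2], [32.5, 33.1], 77.7, 81.5, 645)
  ([446.2, 247.5], 51.9, [446.0, 256.2], [51.9, 17.4], 1.2, 81.4, 110)
tin
 ([512.8, 6.0], 61.0, [513.1, 6.1], [45.6, 44.9], 0.9, 93.6, 1642)
 shaker
 ([531.5, -424.8], 35.8, [531.7, -424.5], [34.2, 33.2], 0.4, 64.1, 261)
 87.3667
```

View pics/sc9.png

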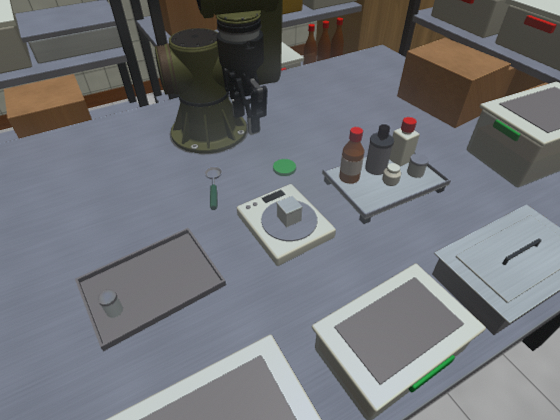

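The scene picture shows the tall ones back in place, with caps at (356,134), (384,131) and (408,125). The tin is centred on the plate at (289,211), and everything is within 1 mm of plan.

```bash
python3 -c "
from rig import bot
print(bot.finish_job())"
```

```text
the job is handed in; nothing more can be done
None
```

The job is handed in at about 87 s of the 147 s: the tin stands within about 1 mm of the middle of the plate, the three tall containers are back within about 1 mm of their starting spots, and the round tin, pot and shaker have not moved; the hand-in call returned no verdict.

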